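# Close up the vial reader and start it

### The job

Get the vial reader going using only your fingertips: push its sample carriage fully home, then push the open lid down until it is fully shut, and then press the round start key all the way down and let it go. Only push: the loose vials and the stopper standing around the reader stay where they are and are not to be knocked or picked up.

Things in the scene. Friction and masses are not known exactly. Their poses are not given: they have to be found in the camera images.
- reader: White bench instrument, fixed to the worktop, 130 mm deep (x), 220 mm wide (y), 85 mm high. Origin: centre of its underside, on the worktop. Its -x side is the front (towards the robot), y its left, z up. The left half is a hollow bay with the carriage below and the lid above; the right half is solid, with the start key and a display on its top.
- carriage_face (a point): Centre of the flat outer front face of the sample carriage, a grey drawer on the front left of the reader. The face is 94 mm wide and 54 mm high, from 14 to 68 mm above the worktop, and has no handle; axes as the reader's. Fully home it lies 83 mm in front of (-x) and 49 mm to the left of (+y) the reader's origin, 18 mm proud of the housing.
- carriage (a joint): How far the carriage is out, m: 0 fully home, 0.06 the end of its travel. It slides along the reader's x, to +x when pushed in; this needs about 2 N and it stays where it is left. Two vials fixed in it stand behind its front face, up to 73 mm above the worktop.
- lid_hinge (a point): Middle of the lid's hinge line, which runs along the reader's x; fixed on the reader, 15 mm behind (+x), 106 mm to the left (+y) and 89 mm above its origin; axes as the reader's.
- lid_edge (a point): Middle of the lid's free edge, on its outer (top when shut) face, 101 mm from the hinge line. The lid is a grey plate 90 mm along the hinge, 98 mm wide, 10 mm thick, no handle. Shut, it lies flat from the hinge towards the reader's -y, outer face 7 mm above the hinge line. Open, it stands up and its outer face looks to the reader's +y. Axes: x along the hinge, z out of the outer face.
- lid (a joint): Opening angle of the lid, rad: 0 shut, 1.57 upright, above that leaning to the reader's left, 1.9 the stop. The hinge is stiff (about 0.14 N m): the lid stays at any angle and does not fall shut, so it must be pushed all the way (about 2 N near the free edge).
- start_key (a joint): Travel of the start key, m: 0 up, 0.006 fully down. It springs back.
- start_key_top (a point): Centre of the top of the start key, a round grey push key 30 mm across in a low black surround on the right half of the reader's top; its top is 102 mm above the worktop, 6 mm above the surround; it is pressed straight down 6 mm, needs about 5 N, and springs back up.
- vial_a: Loose black-capped vial, 26 mm across, 58 mm high, standing on the worktop in front of the reader's right half. Origin: centre of its underside. A bystander.
- vial_d: Loose white-capped brown vial, 30 mm across, 72 mm high, standing on the worktop to the left of the reader. Origin: centre of its underside. A bystander.
- stopper_a: Loose black rubber stopper, 42 mm across, 28 mm high, standing on the worktop to the right of the reader. Origin: centre of its underside. A bystander.

How it is judged:
By the outcome, as a careful person would: the job done as asked, in the order asked, and still so for the second after the job is handed in, with the robot touching nothing.
It also fails if it takes over 51 s, if anything falls off the work surface, if the arm or the gripper's body presses on something with over 40 N, if the wrist force passes 120 N, or if a joint passes its speed limit or range.

### The arm

A 7-joint arm with a two-finger parallel gripper is mounted at the origin on a cart in front of the work surface, level with it; the furniture and walls round the work are solid. World frame = base frame: x ahead of the robot, y to its left, z up, the work surface at z = 0. Lengths are in m, angles in rad, forces in N, time in s.
With the tool pointing down it reaches from about 0.375 to 0.925 m from the base axis. Payload 3.1 kg.
Tool frame: the origin (TCP) lies on the front face of the gripper's body, between the roots of the fingers; the fingertips stand 73 mm ahead of it and the grasp point (between the pads) lies 54 mm ahead of it; z points along the fingers, y is the line along which they close (so a half turn about z gives the same grasp; the last joint's range is limited). The gripper opens to 85 mm and grips with 20 to 120 N. Pads are 22 mm wide; open, the fingers measure 114 mm over their backs; the gripper's body (76 mm by 85 mm) begins 54 mm behind the grasp point. The pads swing forward as they close: fully open they stand 13 mm farther back than shut.
Start: joints at [-1.368, 0.383, 0.044, 1.598, -0.018, 1.161, -0.05], TCP at [0.193, 0.621, 0.304] pointing down, gripper open.
Joint ranges: [-2.61, 2.61], [-0.41, 2.15], [-1.48, 1.57], [0, 2.5], [-1.57, 4.71], [0.05, 1.97], [-2.85, 2.85]. Speed limits (rad/s): [2.79, 2.79, 3.14, 3.14, 3.14, 3.14, 3.14].

### API

Orientations are given as a 3x3 rotation matrix whose columns are the frame's x, y, z axes.
In Python, from bench import ctrl gives the robot as it stands.
- The arm moves only by the shell command python3 -m creep 'ROWS' [OPENING] [FORCE]. ROWS is JSON, one flat list of numbers, 4 for each row, row after row: the shift along the tool's x, y, z in units of 30 mm (1.0 is 30 mm), then the turn about the tool's z in units of 6 degrees (1.0 is 6 degrees). A call has 1 to 12 rows; each row shifts and turns the commanded pose from where the row before left it, along the tool's axes as they then stand; what a row does not reach is not made up. A row lasts 1/10 s, in which the tool goes at most 50 mm and 8.59 degrees, less where a joint would pass 70% of its speed; a pose out of reach is approached as far as the arm can. A call is refused whole if a number of a shift passes 1 or a number of a turn 1, either way. A call with a gripper value outside its range is refused whole. OPENING is the finger opening in mm, from 0 to 85.4, set as the call begins (- or left out, the last holds). The fingers move at their own pace and stop on an object; FORCE is the grip in N (left out, the last holds). Time passes only in rows, so rows that do not move let the fingers close. It gives the time, the measured TCP pose, the force, the opening and the grip force at its end, in the units of the state.
- ctrl.get_obs(): the state, without advancing time (a new reading comes with each control period).
- ctrl.snapshot(name): name is "scene" or "top" or "wrist"; returns the picture (480x640x3 uint8, blue, green, red); there is no depth.
- ctrl.camera_info(name): a dict with "K" (3x3 intrinsics, pixels), "camera_from_world" (4x4, takes a point from world to camera coordinates); the wrist camera has in their place "mount" (4x4, takes a point from camera to tool coordinates, whose origin is the TCP and whose axes are the flange's). Camera axes: x right, y up, looking along -z (the intrinsics and any distortion apply to the point x, -y, -z); pixel columns grow to the right and rows downward; lengths in m; the calibration is good to about 2 mm. A picture is of the moment at which its call begins: read the wrist's pose just before it. camera_info takes no time and is no camera call.
- ctrl.finish_job(): hands the job in; it is judged then, once.
The state is a dict: "time_s": time; "qpos": joint angles; "joint_vel": joint speeds; "joint_torque": joint torques, N m; "tool_pos": TCP position; "ee_rot": TCP orientation; "force": force on the tool from outside, world axes, zero at the start; "wrist_torque": the same for the moment, N m; "width": finger opening in m; "gripper_force": force on a finger pad.
Only numpy, scipy, OpenCV 4.12 (cv2) and the standard library are available. Lean on these libraries where they do the work, as an engineer would, in place of code of your own. Each camera call takes 0.05 s, during which the arm holds its last target. There are 200 camera calls.

## Working session

There is one attempt and no reset: what is moved stays moved. The work goes in short steps, Python scripts to look and compute and a shell command to move; the robot and the scene stay as the last step left them, time stands still between calls to the robot, and variables do not carry over. Pictures are saved under pics/ and viewed, at most 10 in all, crops included, and the job is handed in when it is done.

```bash
ls; mkdir -p pics; python3 - <<'E'
from bench import ctrl
import cv2,numpy as np
np.set_printoptions(precision=4,suppress=True)
o=ctrl.get_obs();print(o['time_s'],o['tool_pos'],o['ee_rot'],o['width'])
for n in("scene","top"):
    cv2.imwrite(f"pics/{n}0.png",ctrl.snapshot(n));c=ctrl.camera_info(n);print({k:v for k,v in c.items()})
print(ctrl.camera_info("wrist"))
E
```

```text
pics
0.0 [0.1923 0.6201 0.3025] [[-0.9551  0.2962 -0.0007]
 [ 0.2962  0.9551 -0.0026]
 [-0.0001 -0.0027 -1.    ]] 0.08534202785321632
{'K': array([[557.4024,   0.    , 320.9528],
       [  0.    , 557.4024, 229.3193],
       [  0.    ,   0.    ,   1.    ]]), 'camera_from_world': array([[-0.66  , -0.7509,  0.0214,  0.4148],
       [ 0.4149, -0.3407,  0.8436, -0.3159],
       [-0.6263,  0.5657,  0.5365, -0.6188],
       [ 0.    ,  0.    ,  0.    ,  1.    ]])}
{'K': array([[523.0245,   0.    , 318.6842],
       [  0.    , 523.0245, 232.6813],
       [  0.    ,   0.    ,   1.    ]]), 'camera_from_world': array([[ 0.0157, -0.9999, -0.0073,  0.0379],
       [ 0.9977,  0.0151,  0.0659, -0.5985],
       [-0.0657, -0.0083,  0.9978, -1.0608],
       [ 0.    ,  0.    ,  0.    ,  1.    ]])}
{'K': array([[402.4751,   0.    , 319.6777],
       [  0.    , 402.4751, 238.0779],
       [  0.    ,   0.    ,   1.    ]]), 'mount': array([[-0.0002,  0.9499,  0.3126,  0.0812],
       [ 1.    ,  0.0005, -0.0007,  0.0009],
       [-0.0008,  0.3126, -0.9499, -0.0709],
       [ 0.    ,  0.    ,  0.    ,  1.    ]])}
```

View pics/scene0.png

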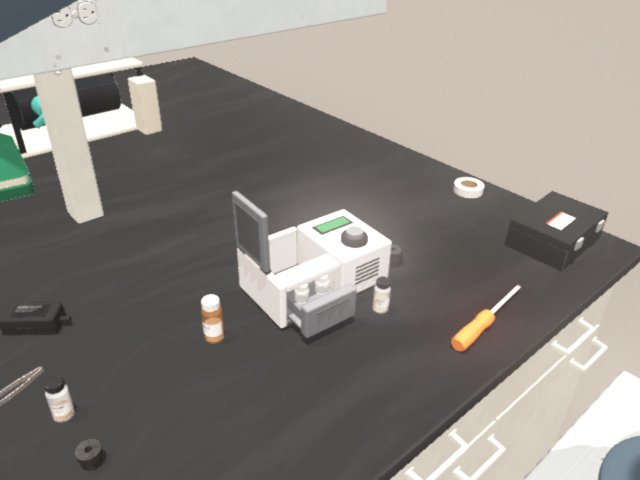

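View pics/top0.png

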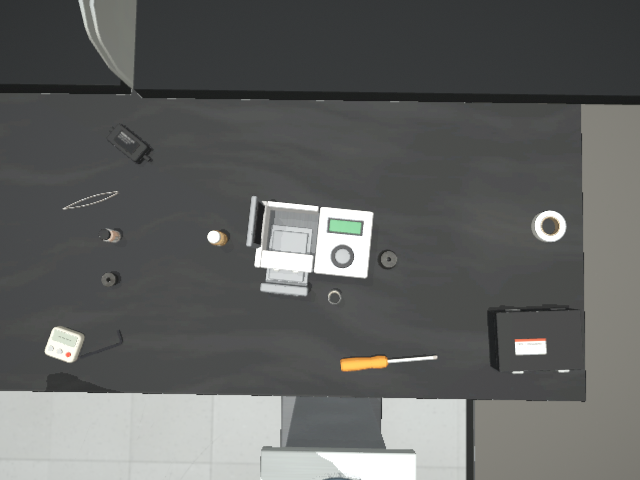

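The scene shows the reader with its lid upright and the carriage out. In the top view the key is near (343,256), the carriage face front edge runs (262,291)-(307,295), and the lid is at (253,222). The brown vial is near (217,238). Next I'll measure from the top view.

```bash
cat > h.py <<'E'
import numpy as np,cv2
from bench import ctrl
np.set_printoptions(precision=4,suppress=True)
def cam(name):
    c=ctrl.camera_info(name)
    if 'mount' in c:
        o=ctrl.get_obs();T=np.eye(4);T[:3,:3]=o['ee_rot'];T[:3,3]=o['tool_pos'];W=T@c['mount']
    else: W=np.linalg.inv(c['camera_from_world'])
    return c['K'],W
def ray(kw,uv,z):
    K,W=kw
    d=np.linalg.inv(K)@[uv[0],uv[1],1];d=W[:3,:3]@(d*[1,-1,-1]);p=W[:3,3]
    return p+d*(z-p[2])/d[2]
def proj(kw,P):
    K,W=kw
    q=np.linalg.inv(W)@np.append(P,1);q=K@(q[:3]*[1,-1,-1]);return q[:2]/q[2]
E
python3 - <<'E'
from h import *
im=cv2.imread('pics/top0.png');kw=cam('top')
g=im.min(2)
m=((g>190)*255).astype(np.uint8);m[:,:240]=0;m[:,380:]=0;m[:195]=0;m[290:]=0
for c in cv2.findContours(m,0,1)[0]:
    if cv2.contourArea(c)>150:
        r=cv2.minAreaRect(c);b=cv2.boxPoints(r);print(cv2.contourArea(c),r)
        for p in b:print(p,ray(kw,p,.085))
print('key',ray(kw,(343,256.5),.102))
for n,uv,z in(('face',(262,291),.068),('face',(307,295),.068),('viald',(213,237),.072),('viala',(334,296),.058)):print(n,ray(kw,uv,z))
cv2.imwrite('pics/c0.png',cv2.resize(im[180:310,190:420],None,fx=3.4,fy=3.4,interpolation=cv2.INTER_CUBIC))
E
```

```text
1346.5 ((282.0703430175781, 265.4568786621094), (58.38213348388672, 33.839080810546875), 13.495734214782715)
[249.7367 275.0968] [0.5094 0.1786 0.085 ]
[257.6339 242.1921] [0.5733 0.1648 0.085 ]
[314.4039 255.8169] [0.5486 0.0542 0.085 ]
[306.5068 288.7216] [0.4849 0.0684 0.085 ]
558.5 ((289.50494384765625, 241.4504852294922), (32.537715911865234, 18.70669937133789), 5.710593223571777)
[272.3861 249.1386] [0.5602 0.1359 0.085 ]
[274.2475 230.5247] [0.5965 0.133  0.085 ]
[306.6237 233.7624] [0.5911 0.07   0.085 ]
[304.7624 252.3762] [0.5549 0.073  0.085 ]
164.0 ((290.41766357421875, 237.76136779785156), (40.11759948730469, 22.7592830657959), 6.170175075531006)
[269.252  246.9191] [0.5644 0.142  0.085 ]
[271.6982 224.2917] [0.6085 0.1382 0.085 ]
[311.5834 228.6036] [0.6013 0.0605 0.085 ]
[309.1371 251.231 ] [0.5573 0.0646 0.085 ]
3401.0 ((343.0523681640625, 241.86434936523438), (53.18254852294922, 66.29325866699219), 5.856013774871826)
[313.2179 272.1249] [0.5171 0.056  0.085 ]
[319.9818 206.1776] [0.6453 0.0449 0.085 ]
[372.8868 211.6038] [ 0.6363 -0.0582  0.085 ]
[366.123  277.5511] [ 0.5082 -0.0462  0.085 ]
227.0 ((289.4950256347656, 205.5495147705078), (55.622581481933594, 5.3732008934021), 5.710593223571777)
[261.5544 205.4554] [0.6451 0.1588 0.085 ]
[262.0891 200.1089] [0.6556 0.158  0.085 ]
[317.4356 205.6436] [0.6463 0.0499 0.085 ]
[316.901  210.9901] [0.6358 0.0508 0.085 ]
key [ 0.5477 -0.0005  0.102 ]
face [0.4784 0.1561 0.068 ]
face [0.472  0.0677 0.068 ]
viald [0.5828 0.2546 0.072 ]
viala [0.4704 0.0146 0.058 ]
```

View pics/c0.png

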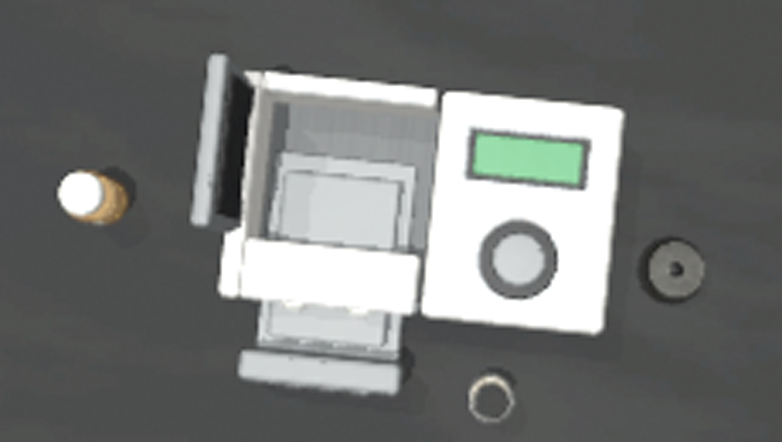

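Crop: lid is the vertical grey plate at x≈208. Carriage face is at (320,370), key at (518,258), brown vial cap at (85,192). The reader's yaw is about -5° and its origin about (0.582, 0.057). I'll turn the tool to line up with the reader, close the fingers and travel towards the front of the carriage.

```bash
cat >> h.py <<'E'
O=np.array([.582,.057]);a=np.radians(-4.95);X=np.array([np.cos(a),np.sin(a)]);Y=np.array([-X[1],X[0]])
def rd(p): d=np.asarray(p)[:2]-O;return np.array([d@X,d@Y,p[2]])
def st():
    o=ctrl.get_obs();R=o['ee_rot'];f=o['force']
    print('t',o['time_s'],'reader xyz mm',rd(o['tool_pos'])*1e3,'yaw err',np.degrees(np.arctan2(R[1,0],R[0,0])-np.arctan2(-X[1],-X[0])),'F',f,'w',o['width'])
E
python3 -m creep '[0,0,0,-1, 0,0,0,-1, -0.5,-1,0,0, -0.5,-1,0,0, -0.5,-1,0,0, -0.5,-1,0,0, -0.5,-1,0,0, -0.5,-1,0,0, -0.5,-1,0,0, -0.5,-1,0,0, -0.5,-1,0,0, -0.5,-1,0,0]' 0 20
python3 -c 'from h import *;st()'
```

```text
time_s: 1.3
tool_pos: [0.3147, 0.3067, 0.3034]
ee_rot: [[-0.996, 0.091, -0.001], [0.091, 0.996, -0.001], [0.0, -0.001, -1.0]]
force: [1.4, 0.1, 0.4]
width: -0.0001
gripper_force: 0.0
t 1.3 reader xyz mm [-287.8592  225.724   303.45  ] yaw err -0.27749318881026325 F [1.3584 0.1498 0.3847] w -8.440366952426707e-05
```

```bash
python3 -m creep '[-0.5,-1,0,0, -0.5,-1,0,0, -0.5,-1,0,0, -0.5,-1,0,0, -0.5,-1,0,0, -0.6,-0.9,0,0, 0,0,0,0]' >/dev/null
python3 - <<'E'
from h import *
st();kw=cam('wrist');im=ctrl.snapshot('wrist');cv2.imwrite('pics/w1.png',im);ck=cam('top')
def R(x,y,z): return np.append(O+x*X+y*Y,z)
for n,p in dict(key=R(-.03,-.055,.102),hf=R(-.065,-.11,.085),hl=R(-.065,.11,.085),hb=R(.065,-.11,.085)).items():print(n,proj(kw,p))
print(rd(ray(ck,(343,256.5),.102)))
E
```

```text
t 2.0 reader xyz mm [-194.2496   45.6559  303.7408] yaw err -0.7602097814915622 F [-0.5229 -0.3402 -1.0406] w 5.39305060208671e-05
key [200.54   416.3309]
hf [137.0596 368.8868]
hl [396.5303 365.9116]
hb [158.3544 484.9625]
[-0.0292 -0.0602  0.102 ]
```

View pics/w1.png

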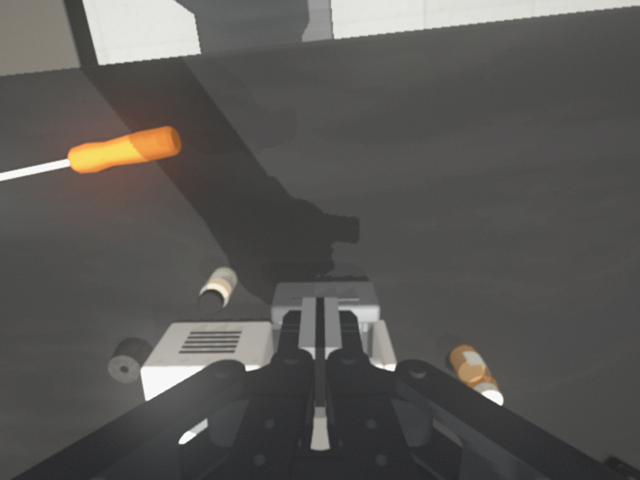

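Wrist view: housing front-right corner at (141,370) against a predicted (137,369), so the pose is good. Carriage face spans (275-378, 282-310), with vial_a at (218,285) well clear. I'll descend in front of the carriage and push.

```bash
python3 -m creep '[0,0.1,1,0.1, 0,0,1,0, 0,0,1,0, 0,0,1,0, 0,0,1,0, 0,0,1,0, 0,0,0.3,0, 0,0,0,0]' >/dev/null; python3 -c 'from h import *;st()'
python3 -m creep '[-0.4,0,0,0, -0.4,0,0,0, -0.4,0,0,0, -0.4,0,0,0, -0.3,0,0,0, -0.3,0,0,0, -0.3,0,0,0, -0.2,0,0,0, 0,0,0,0, 0,0,0,0]' ; python3 -c 'from h import *;st()'
```

```text
t 2.85 reader xyz mm [-197.4583   53.0168  113.6588] yaw err -0.8043939789110869 F [-1.1448  0.6372 -0.8366] w 1.235908441352217e-05
time_s: 3.85
tool_pos: [0.472, 0.1183, 0.1147]
ee_rot: [[-0.995, 0.102, 0.0], [0.102, 0.995, -0.0], [-0.0, -0.0, -1.0]]
force: [-1.0, -0.0, -0.3]
width: 0.0001
gripper_force: 0.0
t 3.85 reader xyz mm [-114.8405   51.6046  114.7371] yaw err -0.8842901084213053 F [-1.0186 -0.0494 -0.2543] w 0.00013240576506855196
```

```bash
for i in 1; do python3 -m creep '[-0.15,0,0,0, -0.15,0,0,0, -0.1,0,0,0, -0.1,0,0,0, 0,0,0,0]' >/dev/null; done; python3 -c 'from h import *;st()'
python3 -m creep '[-0.1,0,0,0, -0.1,0,0,0, 0,0,0,0]' >/dev/null;python3 -c 'from h import *;st()'
```

```text
t 4.35 reader xyz mm [-99.5967  51.4394 114.769 ] yaw err -0.891168314747089 F [-1.4703 -0.0166 -1.0007] w -0.00023148117551902855
t 4.65 reader xyz mm [-94.0812  51.4216 114.7432] yaw err -0.881398849527023 F [-2.4987 -0.4918 -0.0876] w 0.00024408436897121522
```

```bash
for i in 1; do python3 -m creep '[-0.1,0,0,0, -0.05,0,0,0, 0,0,0,0]' >/dev/null; done; python3 -c 'from h import *;st()'
python3 -m creep '[-0.1,0,0,0, 0,0,0,0]' >/dev/null;python3 -c 'from h import *;st()'
```

```text
t 4.95 reader xyz mm [-93.4703  51.5149 114.3784] yaw err -0.8261503721655247 F [-10.8311   1.5003   9.1195] w 4.876703561669535e-05
t 5.15 reader xyz mm [-93.0793  51.6045 113.8839] yaw err -0.7921611366207743 F [-15.4963   2.4311  13.0057] w -8.879008723300983e-05
```

```bash
python3 - <<'E'
from h import *
im=ctrl.snapshot('top');cv2.imwrite('pics/t2.png',cv2.resize(im[180:330,190:420],None,fx=3.4,fy=3.4,interpolation=cv2.INTER_CUBIC))
E
```

```text
(no output)
```

View pics/t2.png

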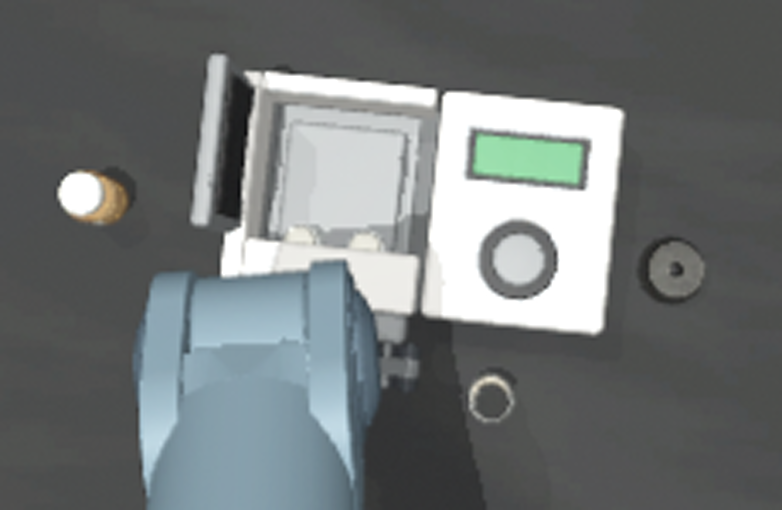

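Carriage is home: contact stopped at the expected place (TCP x -93, force 15 N), and its two vials now sit inside the bay at (300,235) and (367,242). Next I'll back off, rise and estimate the lid angle.

```bash
python3 -m creep '[0.7,0,0,0, 0.7,0,0,0, 0,0,-1,0, 0,0,-1,0, 0,0,-1,0, 0,0,-1,0, 0,0,-1,0, 0,0,-1,0, 0,0,-0.8,0, 0,0.5,0,-0.1, 0,1,0,0, 0,1,0,0]' >/dev/null
python3 - <<'E'
from h import *
st();kw=cam('top')
for uv in((250.3,221),(253.5,197),(246.5,245.5)):print(rd(ray(kw,uv,.19))*1e3)
for th in np.arange(1.4,1.91,.1):
    print(th,[proj(kw,np.append(O+X*x+Y*(.106-.101*np.cos(th)+.007*np.sin(th)),.089+.101*np.sin(th)+.007*np.cos(th))) for x in (-.03,.06)])
E
```

```text
t 6.4 reader xyz mm [-127.1386  127.6879  318.9375] yaw err -0.399247655850782 F [0.2156 0.2796 0.8197] w 7.926957716400804e-05
[ 13.8277 109.9485 190.    ]
[ 56.2845 109.0277 190.    ]
[-29.3468 111.8065 190.    ]
1.4 [array([255.6585, 246.8184]), array([261.298 , 195.6848])]
1.5 [array([249.8468, 246.2163]), array([255.5256, 195.0654])]
1.6 [array([244.1164, 245.6377]), array([249.8278, 194.5256])]
1.7000000000000002 [array([238.5433, 245.09  ]), array([244.2799, 194.0724])]
1.8000000000000003 [array([233.2002, 244.5803]), array([238.9544, 193.7113])]
1.9000000000000004 [array([228.1554, 244.1151]), array([233.9191, 193.4462])]
```

```bash
python3 -m creep '[0,0.9,0,0, 0,0.9,0,0, -1,0,0,0, -1,0,0,0, -1,0,0,0, -1,0,0,0, -0.7,0,0,0, 0,0,0.8,0, 0,0,0.8,0, 0,0,0.8,0, 0,0,0,0]' >/dev/null;python3 -c 'from h import *;st()'
python3 -m creep '[0,-0.5,0,0, 0,-0.5,0,0, 0,-0.3,0,0, 0,-0.3,0,0, 0,0,0,0]' >/dev/null;python3 -c 'from h import *;st()'
```

```text
t 7.5 reader xyz mm [ 10.9668 179.7409 241.3926] yaw err -0.25609275656149544 F [-0.9796 -0.1247 -0.8126] w -7.422134784695673e-05
t 8.0 reader xyz mm [ 13.9478 129.3056 248.0167] yaw err -0.5093697091562344 F [ 0.9803 -0.7107  0.2874] w 0.00019602732002385544
```

```bash
python3 -m creep '[0,-0.35,0.08,0, 0,-0.36,0.08,0, 0,-0.36,0.07,0, 0,-0.25,0.11,0, 0,-0.25,0.12,0, 0,-0.24,0.12,0, 0,0,0,0]' >/dev/null;python3 -c 'from h import *;st()'
python3 -m creep '[0,-0.2,0.18,0, 0,-0.2,0.18,0, 0,-0.2,0.19,0, 0,0,0,0]' >/dev/null;python3 -c 'from h import *;st()'
```

```text
t 8.7 reader xyz mm [ 12.55    75.6445 228.4668] yaw err -0.41376877157291114 F [ 0.7936 -0.3633 -0.3565] w -7.938226492828159e-05
t 9.1 reader xyz mm [ 12.1862  58.1537 211.6339] yaw err -0.38708435641094513 F [0.171  0.0354 0.4727] w 4.09666592597284e-05
```

```bash
python3 - <<'E'
from h import *
im=ctrl.snapshot('scene');cv2.imwrite('pics/s3.png',cv2.resize(im[150:350,180:440],None,fx=3,fy=3,interpolation=cv2.INTER_CUBIC))
E
```

```text
(no output)
```

View pics/s3.png

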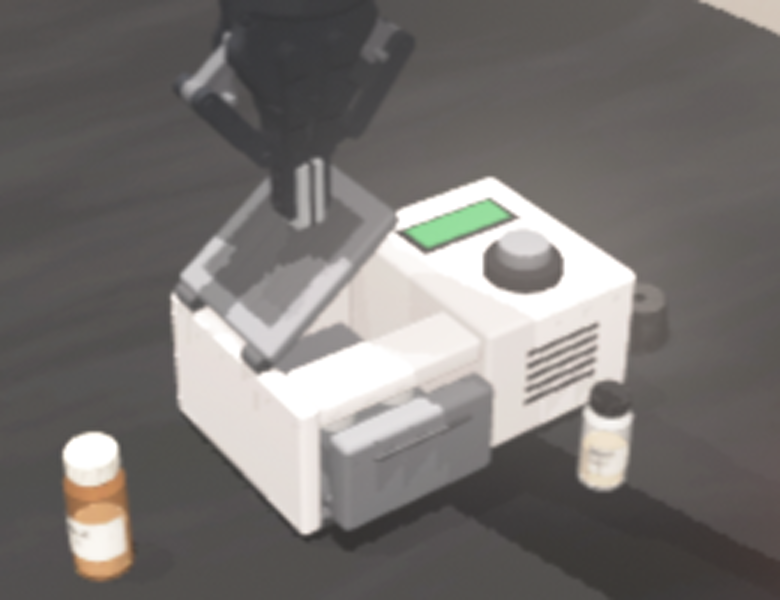

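The lid is following the fingertips at (310,205), about half closed, and the carriage at (410,455) is home. I'll continue the arc.

```bash
python3 -m creep '[0,-0.15,0.22,0, 0,-0.15,0.24,0, 0,-0.14,0.24,0, 0,-0.08,0.25,0, 0,-0.05,0.2,0, 0,0,0.1,0, 0,0,0,0]' >/dev/null;python3 -c 'from h import *;st()'
python3 -m creep '[0,0,0.1,0, 0,0,0.1,0, 0,0,0,0]' >/dev/null;python3 -c 'from h import *;st()'
```

```text
t 9.85 reader xyz mm [ 11.9244  42.3575 174.4766] yaw err -0.3050710218723002 F [ 0.2656 -0.8957  0.5909] w 5.2798165377338646e-05
t 10.15 reader xyz mm [ 12.2768  42.8251 168.9593] yaw err -0.2814171510484988 F [0.601  0.0909 0.0516] w -0.0003778457330991373
```

```bash
python3 -m creep '[0,0,0.1,0, 0,0,0.05,0, 0,0,0,0]' >/dev/null;python3 -c 'from h import *;st()'
python3 -m creep '[0,0,0.05,0, 0,0,0.05,0, 0,0,0,0]' >/dev/null;python3 -c 'from h import *;st()'
```

```text
t 10.45 reader xyz mm [ 12.7031  42.8787 168.5043] yaw err -0.288131440386442 F [-7.4448 -1.8166 19.595 ] w 0.00018952193535328937
t 10.75 reader xyz mm [ 12.8604  42.7862 168.2348] yaw err -0.30614615679232166 F [-12.8664  -1.2567  32.4895] w -0.00013252585857286795
```

The lid hit its stop at tip height 95.5 mm with 32 N. Now I'll rise and move over the key, then check with the scene camera.

```bash
python3 -m creep '[0,0,-0.8,0, 0,0,-0.9,0, 0.35,-0.85,0,0, 0.35,-0.85,0,0, 0.35,-0.85,0,0, 0.35,-0.85,0,0, 0,0,0,0]' >/dev/null
python3 - <<'E'
from h import *
st();im=ctrl.snapshot('scene');cv2.imwrite('pics/s4.png',cv2.resize(im[150:350,180:440],None,fx=3,fy=3,interpolation=cv2.INTER_CUBIC))
E
```

```text
t 11.45 reader xyz mm [-31.5799 -63.8371 212.7666] yaw err -0.6798305743001364 F [-0.1759 -0.6774  0.0215] w -3.7729409792515545e-05
```

View pics/s4.png

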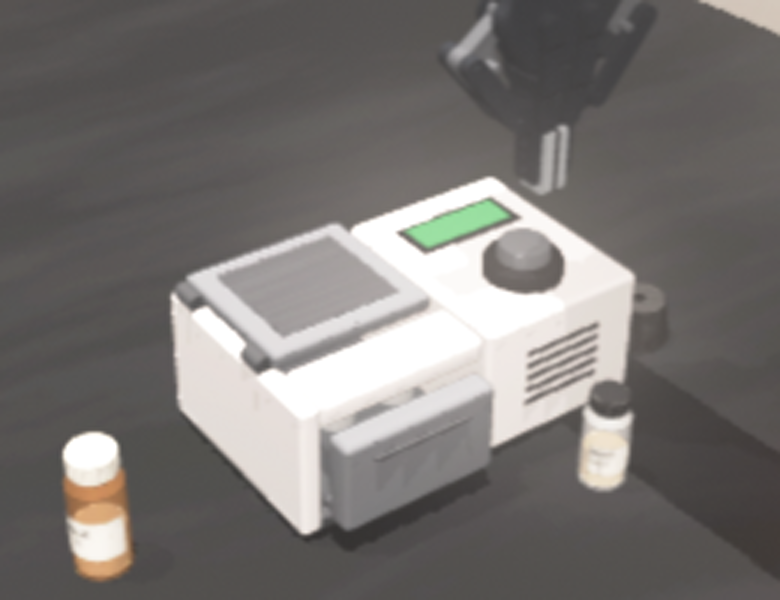

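The lid lies flat, the carriage is in and the bystanders haven't moved. Key top is at crop (523,245). I'll check its position from this view, then press.

```bash
python3 - <<'E'
from h import *
print(rd(ray(cam('scene'),(180+523/3,150+244/3),.102))*1e3)
E
python3 -m creep '[0,0,0.6,0, 0,0,0.4,0, 0,0,0,0]' >/dev/null;python3 -c 'from h import *;st()'
```

```text
[-29.6274 -57.8893 102.    ]
t 11.8 reader xyz mm [-31.2247 -57.5775 180.8062] yaw err -0.15685928114058936 F [-0.3101  1.2486  0.035 ] w 9.996804722060472e-05
```

```bash
python3 -m creep '[0,0,0.1,0, 0,0,0.1,0, 0,0,0.05,0, 0,0,0,0]' >/dev/null;python3 -c 'from h import *;st()'
python3 -m creep '[0,0,0.1,0, 0,0,0.1,0, 0,0,0.05,0, 0,0,0,0, 0,0,0,0]' >/dev/null;python3 -c 'from h import *;st()'
```

```text
t 12.2 reader xyz mm [-29.346  -58.366  176.0597] yaw err -0.2619767971385123 F [-1.4213  1.1848  3.525 ] w -0.0003311235277181266
t 12.7 reader xyz mm [-29.0444 -58.5688 172.3311] yaw err -0.2991364597074504 F [-9.4113  2.5011 27.5143] w -0.00043670775505228333
```

```bash
python3 -m creep '[0,0,0.1,0, 0,0,0,0]' >/dev/null;python3 -c 'from h import *;st();print(ctrl.get_obs()["ee_rot"])'
python3 - <<'E'
from h import *
im=ctrl.snapshot('scene');cv2.imwrite('pics/s5.png',cv2.resize(im[180:280,300:430],None,fx=6,fy=6,interpolation=cv2.INTER_CUBIC))
E
```

```text
t 12.9 reader xyz mm [-28.8053 -58.6753 172.0042] yaw err -0.31910867973668644 F [-15.9174   2.6228  43.6603] w -0.00021982475999718894
[[-0.9958  0.0918 -0.0016]
 [ 0.0918  0.9958  0.0051]
 [ 0.002   0.005  -1.    ]]
```

View pics/s5.png

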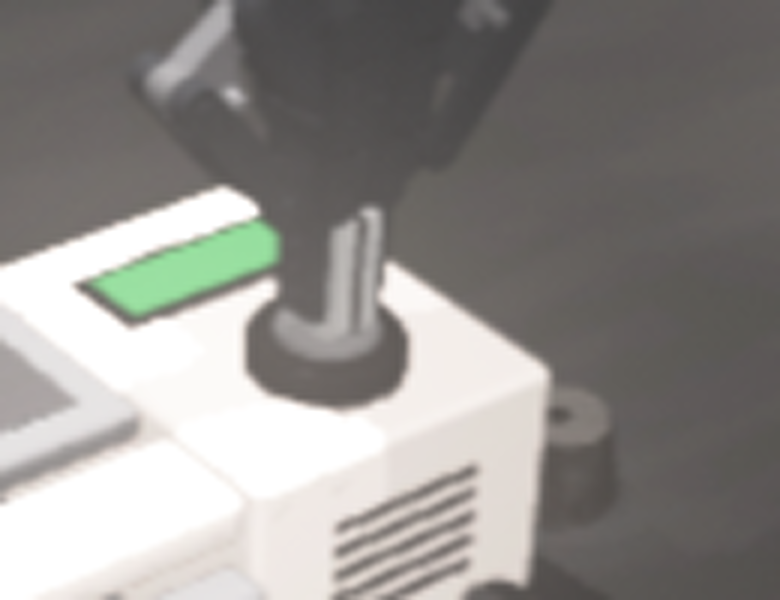

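The fingertips are centred on the key, whose top is about flush with the surround. It's blocked at 44 N, so I'll release slowly and read the key's travel from force against height.

```bash
S='from h import *;o=ctrl.get_obs();print(o["tool_pos"][2],o["force"])'
python3 -m creep '[0,0,-0.3,0, 0,0,0,0]' >/dev/null;python3 -c "$S"
python3 -m creep '[0,0,-0.07,0, 0,0,0,0]' >/dev/null;python3 -c "$S"
python3 -m creep '[0,0,-0.07,0, 0,0,0,0]' >/dev/null;python3 -c "$S"
python3 -m creep '[0,0,-0.07,0, 0,0,0,0]' >/dev/null;python3 -c "$S"
python3 -m creep '[0,0,-0.07,0, 0,0,0,0]' >/dev/null;python3 -c "$S"
python3 -m creep '[0,0,-0.07,0, 0,0,0,0]' >/dev/null;python3 -c "$S"
```

```text
0.17612460438258837 [0.5158 0.9531 4.2053]
0.17644969928420726 [2.497  0.2784 2.6453]
0.1779265483132289 [1.0855 0.989  1.5954]
0.17948173007853604 [-0.6557  0.0689 -0.203 ]
0.1820283298288701 [-1.1563 -0.5443  0.0957]
0.18462397044694048 [ 1.0436 -0.3066  0.2245]
```

Contact ended at about 178 mm and the key bottomed at 172 mm, so it made its full 6 mm travel. I'll retreat upward and take a last look.

```bash
python3 -m creep '[0,0,-0.5,0, 0,0,-1,0, 0,0,-1,0, 0,0,-1,0, 0,0,-1,0, 0,0,0,0, 0,0,0,0]' >/dev/null
python3 - <<'E'
from h import *
st();im=ctrl.snapshot('scene');cv2.imwrite('pics/s6.png',cv2.resize(im[150:350,180:440],None,fx=3,fy=3,interpolation=cv2.INTER_CUBIC))
E
```

```text
t 14.85 reader xyz mm [-29.3863 -59.0697 321.1824] yaw err -0.2881036971892016 F [-0.6221 -1.162  -1.0038] w 0.00021679519439527872
```

View pics/s6.png

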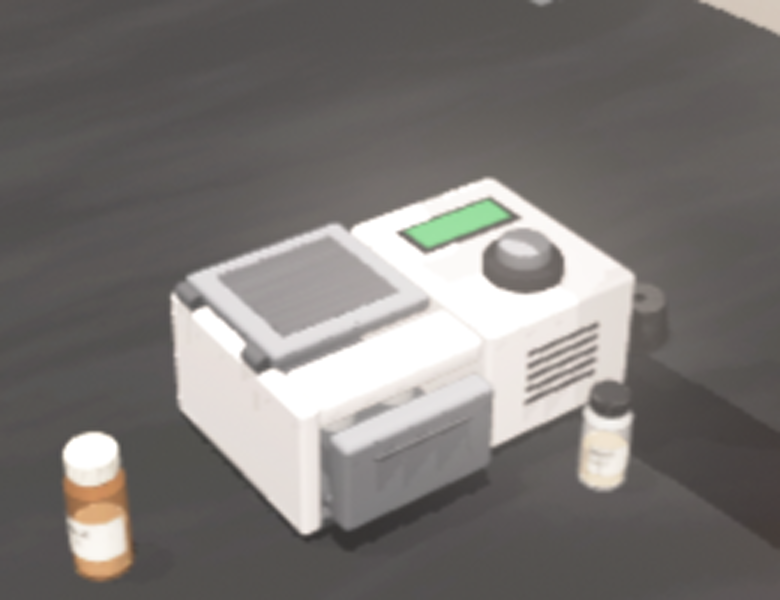

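The lid is shut, the carriage is in, the key is back up at (523,245), and the vials and stopper haven't moved.

```bash
python3 -c 'from bench import ctrl;print(ctrl.finish_job())'
```

```text
the job is handed in; nothing more can be done
None
```

I pushed the carriage fully home, shut the lid, then pressed the start key all the way down and released it; the loose vials and stopper were not touched, and I handed the job in at about 15 s (no score was returned).

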